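# Set out the asphalt cores on their bearing plates

## Task

Set the four round asphalt cores on the table out on the square steel plates, each standing upright in the middle of the plate that matches it in size: the widest core on the largest plate, the next on the next, and so on down to the narrowest on the smallest. Do them in that order, widest first, and set each one down gently without dropping it. Leave the two square-cut asphalt blocks where they are.

Things in the scene. Friction and masses are not known exactly. Their poses are not given: they have to be found in the camera images.
- core_a: The widest of four round asphalt drill cores: a loose upright black cylinder with light stone flecks, 64 mm in diameter and 55 mm tall, about 420 g (give or take 20 percent). Origin: centre of its underside; z up along its axis.
- core_b: The second widest of four round asphalt drill cores: a loose upright black cylinder with light stone flecks, 52 mm in diameter and 55 mm tall, about 280 g (give or take 20 percent). Origin: centre of its underside; z up along its axis.
- core_c: The third widest of four round asphalt drill cores: a loose upright black cylinder with light stone flecks, 40 mm in diameter and 55 mm tall, about 165 g (give or take 20 percent). Origin: centre of its underside; z up along its axis.
- core_d: The narrowest of four round asphalt drill cores: a loose upright black cylinder with light stone flecks, 28 mm in diameter and 55 mm tall, about 80 g (give or take 20 percent). Origin: centre of its underside; z up along its axis.
- plate_a: The largest of four square steel bearing plates lying flat on the table, fixed, 88 x 88 mm and 10 mm thick. Origin: centre of its underside, at table height, so that its top is 10 mm above; x and y along its sides.
- plate_b: The second largest of four square steel bearing plates lying flat on the table, fixed, 76 x 76 mm and 10 mm thick. Origin: centre of its underside, at table height, so that its top is 10 mm above; x and y along its sides.
- plate_c: The third largest of four square steel bearing plates lying flat on the table, fixed, 64 x 64 mm and 10 mm thick. Origin: centre of its underside, at table height, so that its top is 10 mm above; x and y along its sides.
- plate_d: The smallest of four square steel bearing plates lying flat on the table, fixed, 52 x 52 mm and 10 mm thick. Origin: centre of its underside, at table height, so that its top is 10 mm above; x and y along its sides.
- block_a: A square-cut asphalt block, not a core: loose, black, same stone, 58 x 58 mm across and 55 mm tall, standing. To be left where it is. Origin: centre of its underside; x and y along its sides.
- block_b: A square-cut asphalt block, not a core: loose, black, same stone, 66 (x) x 36 (y) mm across and 55 mm tall, standing. To be left where it is. Origin: centre of its underside; x and y along its sides.
Things that resemble listed ones, but are neither listed nor needed, are in the scene too. What is shaped like the core_b but green or purple is not meant. What is shaped like the core_a but white is not meant.

How it is judged:
On the way, in this order (a step that is already met when the one before it is completed fails the run):
1. the widest core stands released in the middle of the largest plate (horizontal distance between core_a and plate_a below 0.012 m and z of core_a in the frame of plate_a between 0.007 and 0.014 m and angle between core_a's own z axis and vertical below 0.1 rad and contact force between core_a and the fingers below 0.1 N and linear speed of core_a below 0.02 m/s), for 0.2 s.
2. the second widest core stands released in the middle of the second largest plate (horizontal distance between core_b and plate_b below 0.012 m and z of core_b in the frame of plate_b between 0.007 and 0.014 m and angle between core_b's own z axis and vertical below 0.1 rad and contact force between core_b and the fingers below 0.1 N and linear speed of core_b below 0.02 m/s), for 0.2 s.
3. the third widest core stands released in the middle of the third largest plate (horizontal distance between core_c and plate_c below 0.012 m and z of core_c in the frame of plate_c between 0.007 and 0.014 m and angle between core_c's own z axis and vertical below 0.1 rad and contact force between core_c and the fingers below 0.1 N and linear speed of core_c below 0.02 m/s), for 0.2 s.
4. the narrowest core stands released in the middle of the smallest plate (horizontal distance between core_d and plate_d below 0.012 m and z of core_d in the frame of plate_d between 0.007 and 0.014 m and angle between core_d's own z axis and vertical below 0.1 rad and contact force between core_d and the fingers below 0.1 N and linear speed of core_d below 0.02 m/s), for 0.2 s.
At the end, for the whole second after the job is handed in: Each of the four cores stands upright (within 0.1 rad) on the plate of its own size rank, its centre within 12 mm of the plate's centre, its underside on the plate's top (7 to 14 mm above the table), released and at rest (all of step 1 and all of step 2 and all of step 3 and all of step 4); the robot touches nothing.
It fails at once if a square-cut block is shifted by more than 15 mm or tipped over (distance of any of block_a, block_b from where it was at the start of the episode above 0.015 m or angle between any of block_a, block_b's own z axis and vertical above 0.3 rad).
It fails at once if a core is dropped (it moves faster than 0.5 m/s while the fingers do not touch it: a free fall of 13 mm or more) ((contact force between core_a and the fingers below 0.05 N and linear speed of core_a above 0.5 m/s) or (contact force between core_b and the fingers below 0.05 N and linear speed of core_b above 0.5 m/s) or (contact force between core_c and the fingers below 0.05 N and linear speed of core_c above 0.5 m/s) or (contact force between core_d and the fingers below 0.05 N and linear speed of core_d above 0.5 m/s)).
It also fails if it takes over 112 s, if anything falls off the work surface, if the arm or the gripper's body presses on something with over 40 N, if the wrist force passes 120 N, or if a joint passes its speed limit or range.

## Robot

A 6-joint arm with a two-finger parallel gripper is mounted at the origin on the work surface. World frame = base frame: x ahead of the robot, y to its left, z up, the work surface at z = 0. Lengths are in m, angles in rad, forces in N, time in s.
With the tool pointing down it reaches from about 0.275 to 0.75 m from the base axis. Payload 10.2 kg.
Tool frame: the origin (TCP) lies midway between the tips of the shut fingers; the grasp point (between the pads) lies 19 mm behind it (env.hold_point_z is the distance from the TCP to the grasp point, in m); z points along the fingers, y is the line along which they close (so a half turn about z gives the same grasp; the last joint's range is limited). The gripper opens to 85 mm and grips with 20 to 120 N. Pads are 22 mm wide; open, the fingers measure 114 mm over their backs; the gripper's body (76 mm by 85 mm) begins 54 mm behind the grasp point. The pads swing forward as they close: fully open they stand 13 mm farther back than shut.
Start: joints at [1.079, 0.313, 1.498, -0, 1.331, -0.223], TCP at [0.139, 0.506, 0.231] pointing down, gripper open.
Joint ranges: [-2.94, 2.94], [-0.97, 2.17], [0.19, 2.56], [-1.23, 4.37], [0.02, 3.11], [-2.88, 2.88]. Speed limits (rad/s): [2.39, 2.39, 3.01, 3.14, 3.14, 3.14].

## Interface

Orientations are given as a unit quaternion [x, y, z, w].
In Python, from bench import env, kinematics, monitor, eyes, job gives the robot as it stands. The module is installed in compiled form; this text tells all that it offers. Calls block until the motion is done:
- env.reach(position, orientation): joint-space move of the TCP to a pose.
- env.movel(position, velocity=0.15, frame=None, guard=None): straight line of the TCP; frame=None keeps the orientation; velocity is the mean speed in m/s. With guard (N) it stops when the force on the tool has changed by that much, and returns True; else False.
- env.set_joints(angles): joint-space move.
- env.release() and env.close_gripper(effort=None): open the fingers fully, or close them until they stop; effort is the grip in N (None keeps the last).
- env.hold(seconds).
- kinematics.ik(position, orientation): joint angles nearest the present ones, or None.
- monitor.sense(): the state.
- eyes.grab_frame(name): name is "scene" or "top" or "wrist"; returns a dict with "frame" (480x640x3 uint8, red, green, blue), "mtx" (3x3 intrinsics, pixels), "view" (4x4, takes a point from world to camera coordinates). Camera axes: x right, y down, z forward; pixel columns grow to the right and rows downward; lengths in m; the calibration is good to about 2 mm. A picture is of the moment at which its call begins. There is no depth.
A pose or a line that the arm cannot do raises env.MotionError and nothing moves.
- job.hand_in(): hands the job in; it is judged then, once.
The state is a dict: "clock": time; "joints": joint angles; "qvel": joint speeds; "joint_efforts": joint torques, N m; "position": TCP position; "ee_rot": TCP orientation; "contact_force": force on the tool from outside, world axes, zero at the start; "ft_torque": the same for the moment, N m; "finger_gap": opening from 0.0 (shut) to 1.0 (fully open); "gripper_force": force on a finger pad.
Only numpy, scipy, OpenCV 4.12 (cv2) and the standard library are available. Lean on these libraries where they do the work, as an engineer would, in place of code of your own. Each camera call takes 0.05 s, during which the arm holds its last target. There are 200 camera calls.

## Working session

There is one attempt and no reset: what is moved stays moved. The work goes in short steps, each a Python script; the robot and the scene stay as the last script left them, time stands still between calls to the robot, and variables do not carry over. Pictures are saved under pics/ and viewed, at most 14 in all, crops included, and the job is handed in when it is done.

```bash
mkdir -p pics; python3 - <<'E'
from bench import env,monitor,eyes
import cv2,numpy as np
for n in("top","scene"):
    f=eyes.grab_frame(n);cv2.imwrite(f"pics/{n}0.png",f["frame"][...,::-1]);print(f["mtx"],f["view"])
    np.savez(f"{n}0.npz",**f)
print(monitor.sense(), env.hold_point_z)
E
```

```text
[[433.61576881   0.         314.28856718]
 [  0.         433.61576881 246.34496273]
 [  0.           0.           1.        ]] [[ 3.11613897e-03 -9.99784774e-01 -2.05108420e-02  5.14553015e-03]
 [-9.83905847e-01  5.99155638e-04 -1.78686669e-01  4.71348266e-01]
 [ 1.78660500e-01  2.07375499e-02 -9.83692218e-01  1.04052480e+00]
 [ 0.00000000e+00  0.00000000e+00  0.00000000e+00  1.00000000e+00]]
[[579.84832069   0.         308.53168678]
 [  0.         579.84832069 236.95465856]
 [  0.           0.           1.        ]] [[-0.83310076  0.55307454 -0.00718895  0.39809811]
 [ 0.342259    0.50525041 -0.79219997 -0.1260343 ]
 [-0.43451342 -0.66244288 -0.61021924  1.42107238]
 [ 0.          0.          0.          1.        ]]
{'clock': 0.1, 'joints': array([ 1.07860406e+00,  3.13400566e-01,  1.49833384e+00,  2.56279987e-05,
        1.33099351e+00, -2.23395596e-01]), 'qvel': array([ 0.00107516, -0.00113758, -0.00160529, -0.00113778,  0.00031357,
        0.00026769]), 'joint_efforts': array([ 1.95859669e-03, -4.12904048e+01, -2.60139048e+01, -2.10506068e-04,
        3.11216267e-03,  4.99083194e-05]), 'position': array([0.13932344, 0.50595149, 0.23079923]), 'ee_rot': array([ 1.33997099e-01,  9.90981561e-01, -5.27325385e-04, -2.10446786e-04]), 'contact_force': array([-0.77797876, -0.41148684,  0.69228448]), 'ft_torque': array([ 0.02274784,  0.02604013, -0.03640312]), 'gripper_force': 0.0, 'finger_gap': 0.9988551296110441} 0.0187
```

View pics/top0.png

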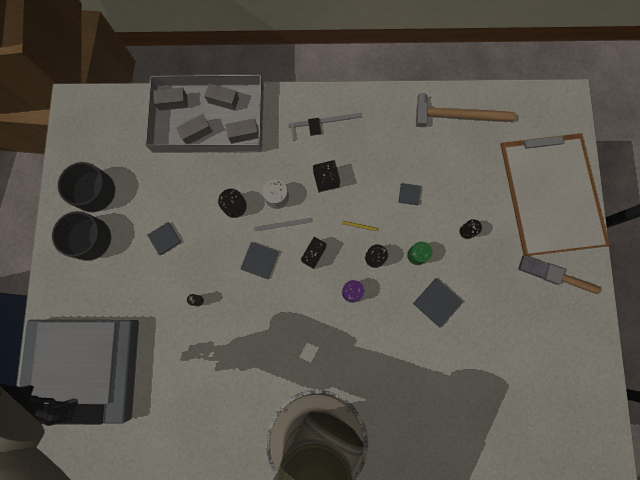

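View pics/scene0.png

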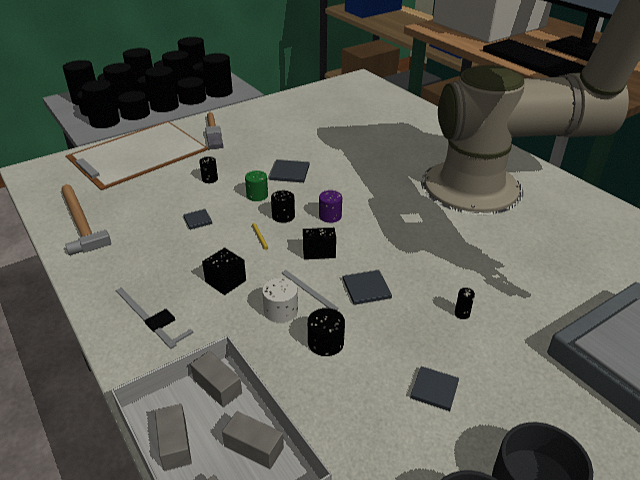

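The top view shows candidate cores at about A (232,203), B (376,255), C (471,229) and D (195,299). The plates are at about A (438,302), B (260,260), C (164,238) and D (410,194), and the blocks at (326,176) and (314,252). The green, purple and white cylinders are decoys.

```bash
cat > vis.py <<'E'
import numpy as np,cv2
def ray(f,u,v):
    R=f["view"][:3,:3];t=f["view"][:3,3];o=-R.T@t
    return o,R.T@np.linalg.solve(f["mtx"],[u,v,1.])
def onz(f,u,v,z):
    o,d=ray(f,u,v);return o+d*(z-o[2])/d[2]
def proj(f,p):
    q=f["mtx"]@(f["view"][:3,:3]@p+f["view"][:3,3]);return q[:2]/q[2]
def blobs(m,lo=40,hi=9000):
    out=[]
    for c in cv2.findContours(m,cv2.RETR_EXTERNAL,cv2.CHAIN_APPROX_NONE)[0]:
        h=cv2.convexHull(c);a=cv2.contourArea(h)
        if lo<a<hi:
            M=cv2.moments(h);out.append((M["m10"]/M["m00"],M["m01"]/M["m00"],a,c))
    return out
def tri(f,p,g,q):
    (o,d),(s,e)=ray(f,*p),ray(g,*q)
    k=np.linalg.lstsq(np.c_[d,-e],s-o,rcond=None)[0]
    a,b=o+k[0]*d,s+k[1]*e
    return (a+b)/2,np.linalg.norm(a-b)
E
python3 - <<'E'
from vis import *
np.set_printoptions(precision=4,suppress=True)
t=dict(np.load("top0.npz"));s=dict(np.load("scene0.npz"))
I=t["frame"]
for n,(u,v) in dict(pA=(438,302),pB=(260,260),pC=(164,238),pD=(410,194),sh=(420,390),table=(350,300)).items(): print(n,I[v,u])
V=I.max(2)
k=np.ones((3,3),np.uint8)
black=cv2.morphologyEx((V<42).astype(np.uint8),cv2.MORPH_CLOSE,k)
plate=((V>=50)&(V<92)&(I[...,2].astype(int)>I[...,0]+4)).astype(np.uint8); plate=cv2.morphologyEx(plate,cv2.MORPH_OPEN,k)
for nm,m,z in(("black",black,.0275),("plate",plate,.01)):
  print(nm)
  for u,v,a,c in blobs(m):
    if not(120<u<500 and 150<v<340):continue
    P=onz(t,u,v,z);Q=np.array([onz(t,*p[0],z)[:2] for p in c])
    r=cv2.minAreaRect(Q.astype(np.float32)*1000)
    print(round(u),round(v),a,P[:2],"dims mm",np.round(r[1],1),"ang",round(r[2],1), "ctr",np.round(r[0],1))
  if nm=="black":
    S=s["frame"].max(2)
    mb=cv2.morphologyEx((S<42).astype(np.uint8),cv2.MORPH_CLOSE,k)
    bs=blobs(mb,100)
    for u,v,a,c in blobs(m):
      if not(120<u<500 and 150<v<340):continue
      w=proj(s,onz(t,u,v,z)); b=min(bs,key=lambda b:np.hypot(b[0]-w[0],b[1]-w[1]))
      X,e=tri(t,(u,v),s,b[:2]); print("  tri",round(u),round(v),np.round(w),np.round(b[:3]),X,e)
E
```

```text
pA [55 56 59]
pB [56 58 59]
pC [57 59 60]
pD [57 58 60]
sh [82 79 72]
table [66 34 81]
black
195 300 136.0 [0.3393 0.3033] dims mm [40.4 25.6] ang 76.4 ctr [338.9 303.5]
376 256 359.0 [ 0.4504 -0.1494] dims mm [47.8 59.7] ang 44.6 ctr [ 450.7 -149.3]
313 252 417.0 [0.459  0.0083] dims mm [39.8 71.1] ang 60.4 ctr [459.4   7.9]
470 229 280.0 [ 0.5191 -0.3893] dims mm [38.9 58.4] ang 36.5 ctr [ 518.7 -389.3]
232 203 564.5 [0.5894 0.2198] dims mm [79.6 62.1] ang 35.3 ctr [588.7 219.3]
326 176 604.5 [ 0.6614 -0.0241] dims mm [74.3 60.9] ang 13.0 ctr [661.9 -24.2]
  tri 195 300 [464. 304.] [464. 303. 441.] [0.3392 0.3029 0.029 ] 0.00014466623628138104
  tri 376 256 [282. 206.] [282. 206. 644.] [ 0.4499 -0.149   0.0278] 0.0012173788550956949
  tri 313 252 [318. 243.] [319. 243. 942.] [0.4583 0.0087 0.0287] 0.0013974324388916703
  tri 470 229 [208. 170.] [208. 170. 372.] [ 0.5184 -0.3888  0.0278] 0.0013760110321706259
  tri 232 203 [325. 332.] [ 326.  331. 1510.] [0.5886 0.2197 0.0293] 0.0008547875254089741
  tri 326 176 [223. 271.] [ 224.  271. 1392.] [ 0.6607 -0.0239  0.0282] 0.0009825213041524086
plate
353 291 340.0 [ 0.3637 -0.0912] dims mm [50.4 53. ] ang 89.5 ctr [364.1 -91.6]
426 249 70.5 [ 0.4694 -0.2797] dims mm [22.9 29. ] ang 87.6 ctr [ 471.2 -280.6]
```

```bash
python3 - <<'E'
from vis import *
np.set_printoptions(precision=4,suppress=True)
t=dict(np.load("top0.npz"));s=dict(np.load("scene0.npz"))
k=np.ones((3,3),np.uint8)
def pm(I):
    J=I.astype(int);V=J.max(2)
    m=((V>=44)&(V<78)&(J[...,2]>=J[...,0]+1)&(V-J.min(2)<14)).astype(np.uint8)
    return cv2.morphologyEx(cv2.morphologyEx(m,cv2.MORPH_OPEN,k),cv2.MORPH_CLOSE,k)
bs=blobs(pm(s["frame"]),200)
for u,v,a,c in blobs(pm(t["frame"]),150):
    if not(120<u<500 and 150<v<340):continue
    P=onz(t,u,v,.01);Q=np.array([onz(t,*p[0],.01)[:2] for p in c]);r=cv2.minAreaRect(Q.astype(np.float32)*1000)
    w=proj(s,P);b=min(bs,key=lambda b:np.hypot(b[0]-w[0],b[1]-w[1]));X,e=tri(t,(u,v),s,b[:2])
    print(round(u),round(v),a,P[:2],"dims",np.round(r[1],1),"ang",round(r[2],1),"tri",X,e)
H=cv2.cvtColor(t["frame"],cv2.COLOR_RGB2HSV)
for n,(u,v) in dict(white=(276,193),green=(420,253),purple=(353,291)).items(): print(n,onz(t,u,v,.03)[:2])
E
```

```text
438 302 1212.5 [ 0.3348 -0.3031] dims [87.5 86.8] ang 47.2 tri [ 0.3351 -0.3038  0.0078] 0.0003387969622406574
259 260 810.5 [0.4418 0.1487] dims [74.5 74.1] ang 70.1 tri [0.4417 0.1493 0.0078] 0.0008722245290658811
163 238 545.0 [0.4996 0.3997] dims [62.2 62.1] ang 33.1 tri [0.4998 0.4008 0.0078] 0.0007276065821993801
409 193 341.5 [ 0.6178 -0.2421] dims [50. 51.] ang 81.4 tri [ 0.6182 -0.2423  0.0084] 0.0002197848161554527
white [0.6141 0.1056]
green [ 0.4565 -0.2592]
purple [ 0.3612 -0.0902]
```

```bash
cat > act.py <<'E'
from bench import env,kinematics,monitor,eyes
import numpy as np,cv2
def quat(deg):   # finger line at angle deg in world
    best=None;q0=monitor.sense()["joints"]
    h=np.radians(deg+90)/2
    return [np.array([np.cos(h+k),np.sin(h+k),0,0]) for k in(0,np.pi/2)]
def above(xy,deg,z):
    q0=monitor.sense()["joints"];c=[]
    for q in quat(deg):
        j=kinematics.ik([*xy,z],q)
        if j is not None:c.append((np.abs(np.array(j)-q0).max(),q))
    q=min(c,key=lambda a:a[0])[1];env.reach([*xy,z],q)
HI=.17;GZ=.010
def clk(m):
    s=monitor.sense();print(m,"t",round(s["clock"],2),"gap",round(s["finger_gap"],3),"F",round(s["gripper_force"],1),"p",np.round(s["position"],4),"f",np.round(s["contact_force"],1))
def pick(xy,deg,effort):
    above(xy,deg,HI);clk("above")
    env.movel([*xy,.07],velocity=.2)
    env.movel([*xy,GZ],velocity=.1)
    env.close_gripper(effort);clk("closed")
    env.movel([*xy,.05],velocity=.08);env.movel([*xy,HI],velocity=.2);clk("lifted")
def place(xy,deg):
    above(xy,deg,HI);clk("over plate")
    env.movel([*xy,.045],velocity=.2)
    env.movel([*xy,GZ+.015],velocity=.06)
    g=env.movel([*xy,GZ+.0085],velocity=.015,guard=4);clk(f"down {g}")
    env.release();env.hold(.2)
    env.movel([*xy,.08],velocity=.15);clk("released")
def snap(n,name):
    f=eyes.grab_frame(n);cv2.imwrite(f"pics/{name}.png",f["frame"][...,::-1]);np.savez(name+".npz",**f)
E
python3 - <<'E'
from act import *
pick((.5888,.2197),12,60)
snap("scene","gA")
E
```

```text
above t 2.04 gap 1.001 F 0.0 p [0.5884 0.2207 0.1703] f [0.1 0.3 0.2]
closed t 3.77 gap 0.739 F 66.0 p [0.5893 0.2198 0.0111] f [-0.5 -0.2  5.8]
lifted t 5.17 gap 0.737 F 66.6 p [0.5881 0.2196 0.1683] f [-0.8  0.7 -4.6]
```

View pics/gA.png

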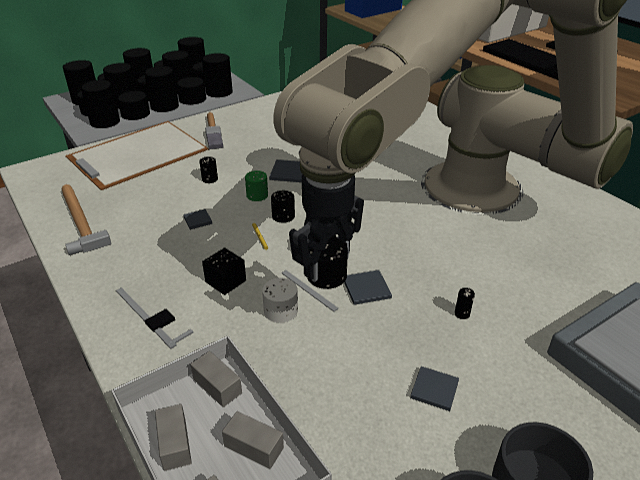

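Core A is held upright in the gripper at about (325,262). A gap of 0.737 is about 63 mm, which matches its 64 mm diameter. Next I place it.

```bash
python3 - <<'E'
from act import *
place((.335,-.3035),-42)
s=monitor.sense()["position"];env.movel([s[0],s[1],HI],velocity=.2)
above((.4,-.05),0,.3)
snap("scene","pA");snap("top","pAt");clk("end")
E
```

```text
over plate t 7.32 gap 0.739 F 66.3 p [ 0.3355 -0.3032  0.17  ] f [ 0.3  0.  -3.6]
down True t 8.93 gap 0.737 F 67.3 p [ 0.3351 -0.3037  0.021 ] f [-0.   0.6  5.7]
released t 10.04 gap 1.0 F 0.0 p [ 0.3348 -0.3032  0.0795] f [ 0.1  1.1 -0.4]
end t 11.87 gap 1.0 F 0.0 p [ 0.3999 -0.0509  0.2992] f [-0.3 -0.3 -1.1]
```

View pics/pA.png

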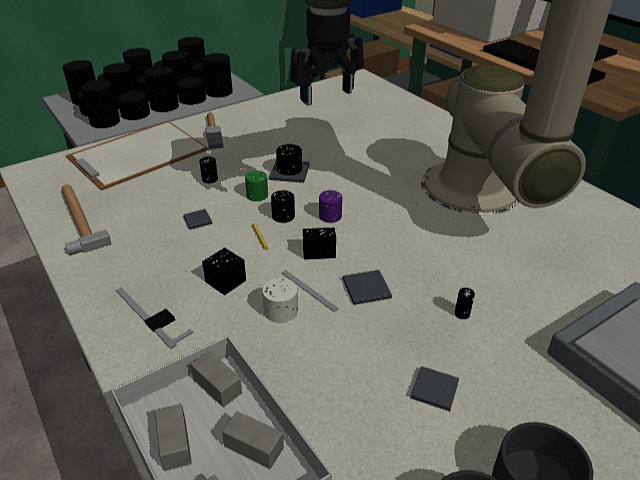

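Core A stands in the middle of plate A at (289,160), and touchdown came at the expected height. Next are B and C.

```bash
python3 - <<'E'
from act import *
def do(c,dc,p,dp,w,e):
    pick(c,dc,e)
    assert abs(monitor.sense()["finger_gap"]-w/.085)<.07
    place(p,dp)
    env.movel([*p,HI],velocity=.2)
do((.4502,-.1492),30,(.4418,.149),15,.052,50)
snap("scene","pB")
do((.5188,-.3891),-37,(.4997,.4003),0,.040,40)
snap("scene","pC")
E
```

```text
above t 12.58 gap 0.999 F 0.0 p [ 0.4502 -0.1494  0.1705] f [ 0.4  0.2 -0. ]
closed t 14.4 gap 0.596 F 51.5 p [ 0.4505 -0.1494  0.0107] f [-0.8  0.3  5.2]
lifted t 15.8 gap 0.596 F 52.5 p [ 0.4496 -0.1489  0.1687] f [ 0.4 -0.7 -2.4]
over plate t 16.94 gap 0.596 F 52.5 p [0.442  0.1483 0.1696] f [ 0.7  0.1 -2.9]
down True t 18.57 gap 0.595 F 52.8 p [0.442  0.1491 0.0207] f [-1.2 -0.7  5.8]
released t 19.76 gap 1.004 F 0.0 p [0.4415 0.149  0.0795] f [0.3 0.1 0.1]
above t 22.37 gap 0.999 F 0.0 p [ 0.5193 -0.3881  0.1702] f [-0.2  1.4  0.8]
closed t 24.26 gap 0.458 F 40.3 p [ 0.519  -0.3893  0.0105] f [-0.5  0.1  3.3]
lifted t 25.66 gap 0.458 F 40.4 p [ 0.5183 -0.3887  0.1683] f [ 0.1 -1.1 -1.5]
over plate t 28.44 gap 0.457 F 40.3 p [0.5002 0.3997 0.17  ] f [ 0.9 -0.3 -1.8]
down True t 30.07 gap 0.455 F 40.7 p [0.4999 0.4004 0.0205] f [-0.8 -1.5  3. ]
released t 31.35 gap 0.996 F 0.0 p [0.4993 0.4001 0.0793] f [ 0.  -0.1 -0.5]
```

View pics/pC.png

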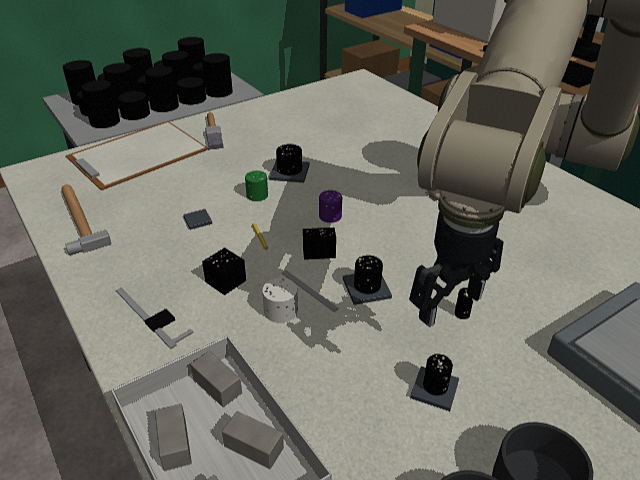

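A, B and C stand centred on their plates at (289,160), (368,275) and (438,375). Next I place D and then check everything in both views.

```bash
python3 - <<'E'
from act import *
from vis import *
pick((.3392,.3032),42,30)
assert abs(monitor.sense()["finger_gap"]-.028/.085)<.07
p=(.618,-.2422)
place(p,-21);env.movel([*p,HI],velocity=.2)
above((.32,.18),0,.32);env.hold(.3)
snap("scene","end");snap("top","endt");clk("end")
P=dict(A=(.335,-.3035),B=(.4418,.149),C=(.4997,.4003),D=p,ba=(.661,-.024),bb=(.4587,.0085))
k=np.ones((3,3),np.uint8)
for n in("end","endt"):
    f=dict(np.load(n+".npz"));m=cv2.morphologyEx((f["frame"].max(2)<42).astype(np.uint8),cv2.MORPH_CLOSE,k)
    bs=blobs(m,40)
    for q,xy in P.items():
        z=.0375 if len(q)==1 else .0275;w=proj(f,np.array([*xy,z]));b=min(bs,key=lambda b:np.hypot(b[0]-w[0],b[1]-w[1]))
        print(n,q,"off mm",np.round(1e3*(onz(f,*b[:2],z)[:2]-xy),1),"area",b[2])
E
```

```text
above t 32.77 gap 1.003 F 0.0 p [0.34   0.3035 0.1699] f [0.6 0.3 0.6]
closed t 34.73 gap 0.32 F 29.4 p [0.3393 0.3033 0.0102] f [-1.8  0.8  5.5]
lifted t 36.13 gap 0.317 F 29.6 p [0.3387 0.3029 0.1688] f [-0.4  0.8 -1.7]
over plate t 38.33 gap 0.319 F 29.5 p [ 0.6183 -0.2411  0.1702] f [-0.3  0.9 -0.5]
down True t 39.97 gap 0.321 F 30.0 p [ 0.6182 -0.2423  0.0203] f [-1.  -0.1  4.7]
released t 41.32 gap 0.998 F 0.0 p [ 0.6177 -0.242   0.0793] f [-1.  -0.4 -0.4]
end t 44.26 gap 0.998 F 0.0 p [0.3201 0.1799 0.32  ] f [-1.2 -0.4  0.5]
end A off mm [39.2 38.5] area 1713.5
end B off mm [12.3 13.7] area 1643.5
end C off mm [ 2.6 -1.9] area 1091.5
end D off mm [ 8.3 19.4] area 610.5
end ba off mm [-0.8 -0.1] area 1393.0
end bb off mm [-1.8 -0.5] area 941.5
endt A off mm [-0.4  4. ] area 1083.0
endt B off mm [0.7 0.9] area 404.0
endt C off mm [ 0.7 -6.6] area 383.0
endt D off mm [ 0.3 -0.1] area 162.0
endt ba off mm [ 0.3 -0. ] area 602.0
endt bb off mm [ 0.4 -0.2] area 416.0
```

View pics/end.png

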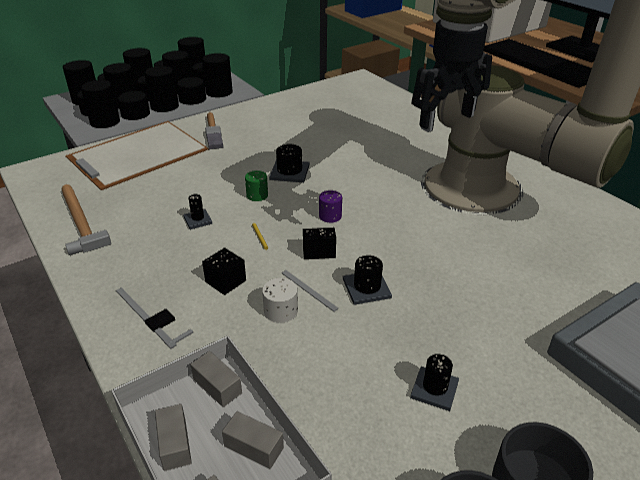

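All four cores stand on their plates: A (289,160), B (368,275), C (438,375) and D (196,208). The blocks haven't moved. The A and C offsets look inflated by shaded plate merging into the mask, so I'll re-measure the saved pictures with a tighter threshold.

```bash
python3 - <<'E'
from vis import *
P=dict(A=(.335,-.3035),B=(.4418,.149),C=(.4997,.4003),D=(.618,-.2422))
for n in("endt","end"):
  f=dict(np.load(n+".npz"))
  for th in(16,22,28):
    m=cv2.morphologyEx((f["frame"].max(2)<th).astype(np.uint8),cv2.MORPH_CLOSE,np.ones((3,3),np.uint8));bs=blobs(m,40)
    for q,xy in P.items():
        w=proj(f,np.array([*xy,.0375]));b=min(bs,key=lambda b:np.hypot(b[0]-w[0],b[1]-w[1]))
        print(n,th,q,np.round(1e3*(onz(f,*b[:2],.0375)[:2]-xy),1),b[2])
E
```

```text
endt 16 A [-1.8  1.1] 42.0
endt 16 B [-108.6 -451.4] 42.0
endt 16 C [-166.5 -702.7] 42.0
endt 16 D [-284.8  -60.2] 42.0
endt 22 A [ 0.6 -1.9] 636.5
endt 22 B [ 50.4 238.7] 56.5
endt 22 C [ -7.5 -12.6] 56.5
endt 22 D [-282.4  -63.2] 636.5
endt 28 A [ 0.7 -1.4] 657.5
endt 28 B [1.4 2.1] 352.5
endt 28 C [0.7 0.1] 271.0
endt 28 D [-2.2  4.8] 88.5
end 16 A [ 0.4 -0.2] 669.0
end 16 B [-0.3  1.1] 891.0
end 16 C [-0.5 -0.2] 905.5
end 16 D [0.3 1.2] 283.5
end 22 A [-0.1 -1.1] 681.0
end 22 B [-0.1  1.3] 896.0
end 22 C [-0.5 -0.1] 908.5
end 22 D [0.3 1.4] 285.5
end 28 A [11.3 19.6] 1105.0
end 28 B [-0.1  1.3] 910.0
end 28 C [-0.4 -0.2] 923.0
end 28 D [0.3 1.5] 287.5
```

All cores are within about 2 mm of their plate centres and the arm is clear, so I'm handing in.

```bash
python3 -c "
from bench import job
print(job.hand_in())"
```

```text
the job is handed in; nothing more can be done
None
```

All four cores stand upright on their matching plates, placed widest first and within about 2 mm of centre in the final pictures, with the blocks unmoved; the job was handed in after about 44 s on the robot's clock, and no verdict came back.

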